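Short spin in the microcentrifuge

ROBOT

A 7-joint arm with a two-finger parallel gripper is mounted at the origin on a cart in front of the work surface, level with it; the furniture and walls round the work are solid. World frame = base frame: x ahead of the robot, y to its left, z up, the work surface at z = 0. Lengths are in m, angles in degrees, forces in N, time in s.
With the tool pointing down it reaches from about 0.4 to 0.85 m from the base axis. Payload 4.5 kg.
Tool frame: the origin (TCP) lies between the finger pads; the fingertips stand 25 mm ahead of it and the grasp point (between the pads) lies 6 mm ahead of it; z points along the fingers, y is the line along which they close (so a half turn about z gives the same grasp; the last joint's range is limited). The gripper opens to 88 mm and grips with 3 to 60 N. Pads are 18 mm wide; open, the fingers measure 123 mm over their backs; the gripper's body (75 mm by 187 mm) begins 45 mm behind the grasp point.
Start: joints at [-71.975, 39.483, -11.15, 89.685, 9.013, 51.709, -12.324], TCP at [0.173, 0.601, 0.264] pointing down, gripper open.
Joint ranges: [-172.22, 172.22], [-26.19, 119.32], [-84.43, 86.54], [7.71, 146.69], [-57.33, 237.33], [2.42, 119.75], [-152.13, 152.13]. Speed limits (degrees/s): [147.25, 147.25, 180, 180, 180, 180, 180].

INTERFACE

Orientations are given as a 3x3 rotation matrix whose columns are the frame's x, y, z axes.
In Python, from bench import arm, eyes, hand_in, finder gives the robot as it stands.
- The arm moves only by the tool arm_command, never from a script. Its argument "series" is a list of rows, each a list of 2 entries, a list of its own where there are three numbers: the shift along the tool's x, y, z as a fraction of full scale, then the turn, a rotation vector about the tool's x, y, z as a fraction of full scale. A call has 1 to 20 rows; each row is the pose to reach, as a shift and turn from the pose commanded when the call began, along the tool's axes at that moment; what a row does not reach only later rows make up. Full scale, the value 1, is 0.1 m for a shift and 60 degrees for a turn. A row lasts 1/8 s, in which the tool goes at most 62.5 mm and 10.7 degrees, less where a joint would pass 70% of its speed; a pose out of reach is approached as far as the arm can. A call with a number of a shift or a turn outside -1 to 1 is refused whole. A call with a gripper value outside its range is refused whole. "fingers" is the closure, from -1 (fully open) to 1 (shut), set as the call begins (left out, the last holds). The fingers move at their own pace and stop on an object; the grip force is fixed at half the most. Time passes only in rows, so rows that repeat a pose let the fingers close. It gives the time, the measured TCP pose, the force, the opening and the grip force at its end, in the units of the state.
- arm.get_state(): the state, without advancing time (a new reading comes with each control period).
- eyes.get_image(name): name is "scene" or "side" or "wrist"; returns a dict with "color" (480x640x3 uint8, red, green, blue), "K" (3x3 intrinsics, pixels), "extrinsics" (4x4, takes a point from world to camera coordinates); the wrist camera has in their place "hand_eye" (4x4, takes a point from camera to tool coordinates, whose origin is the TCP and whose axes are the flange's). Camera axes: x right, y up, looking along -z (the intrinsics and any distortion apply to the point x, -y, -z); pixel columns grow to the right and rows downward; lengths in m; the calibration is good to about 2 mm. A picture is of the moment at which its call begins: read the wrist's pose just before it. There is no depth.
- hand_in(): hands the job in; it is judged then, once.
Trained networks look in the newest picture that a camera, given by its name, has taken for a name from the list of things; names that differ only in an ending like _2 or _b are one class to them, and where a whole thing is asked for, a point or a joint stands for the part that bears it (a point fixed in the world has none). Each returns a list of dicts, best first, with "conf" (0 to 1); they miss things now and then, are a little off and sometimes report something else, mostly with a low value. They report only what shows in the picture. A call takes as long as a camera call.
- finder.find_in(camera, thing): "bbox" ([left, top, width, height] in pixels, round what is visible of it).
- finder.silhouettes(camera, thing): "mask" (480x640 bool, what is visible of it) and "bbox" ([left, top, width, height] in pixels, round what is visible of it).
- finder.mark_of(camera, thing): "position" ([column, row] in pixels: a listed point, or the origin of a listed thing).
The state is a dict: "time_s": time; "joints": joint angles; "qvel": joint speeds; "tau": joint torques, N m; "eef_pos": TCP position; "orientation": TCP orientation; "wrist_force": force on the tool from outside, world axes, zero at the start; "ft_torque": the same for the moment, N m; "finger_gap": finger opening in m; "gripper_force": force on a finger pad.
Only numpy, scipy, OpenCV 4.12 (cv2) and the standard library are available. Lean on these libraries where they do the work, as an engineer would, in place of code of your own. Each camera call takes 0.05 s, during which the arm holds its last target. There are 200 camera calls.

TASK

The tubes are loaded: give them a short spin in the small centrifuge, working with the closed fingertips only, since nothing here needs grasping or lifting. First push the open lid down at its blue thumb pad until the catch snaps and it is fully shut, then press the raised, white-marked end of the red power rocker so that it snaps over to on, and last press the green short-spin key fully down and finish while still holding it down. Neither power nor spin may come on before its turn, the grey lid-release key stays unpressed, and the rack, vials and dropper bottle beside the machine stay where they are.

Things in the scene. Friction and masses are not known exactly. Their poses are not given: they have to be found in the camera images.
- centrifuge: White microcentrifuge, fixed to the bench by its feet, 180 mm deep, 165 mm wide, 115 mm high with the lid shut. Origin: centre of its underside; its x points from the console at the front to the hinge at the back, y to its left side, z up. The sloping black console (15 deg, rising towards +x) covers x -90 to -38 mm; flat deck at z 95 mm behind it. On the console from left to right: red rocker at y +50 mm, green key at y 0, grey key at y -50 mm.
- lid_pad (a point): Centre of the top face of the blue thumb pad (14 x 44 mm) at the free front edge of the lid, moving with the lid. Lies 111 mm from the hinge line and 18 mm above it (along the lid's own normal). The lid's edge lies 11 mm farther out. Axes are the lid's: x points to the hinge, z out of the lid's upper face.
- lid_hinge (a point): Middle of the lid's hinge line, at the back of the machine, 97 mm above the bench. The hinge line runs along the centrifuge's y axis.
- lid (a joint): Opening angle of the lid, rad: 0 shut, 1.35 widest. It stays at any angle where it is left (stiff hinge, about 1 N at the pad to move it). At about 0.08 a striker under it meets a spring roller: a push of about 5 N (up to 8) at the pad snaps it past, and the roller then keeps the lid shut. Snapped shut it reads under 0.02; merely resting on the roller, over 0.06.
- rocker_on (a point): Point on the top face of the rocker's left (+y) end, 13 mm from its pivot, on the half that stands raised while it is off and carries a white line; moves with the rocker. The rocker is red, 18 x 34 mm, V-shaped, long along the centrifuge's y, in a grey bezel; its pivot lies at the bezel's centre and runs up the console's slope. Each half is 17 mm long.
- rocker (a joint): Angle of the power rocker, rad: 0 off (left end raised), 0.3 on (left end down). It snaps over centre: about 2 N on the left end's tip starts it, past 0.15 it goes over by itself and stays. The end goes down about 4 mm.
- spin_key_top (a point): Centre of the top face of the round green short-spin key, 18 mm across, standing 7 mm proud of the console; moves with it. Its z axis is the console's normal.
- spin_key (a joint): Travel of the green key, m: 0 up, 0.0035 fully down. It moves along the console's normal against a spring: about 1 N to start, 3.5 N fully down; it springs up when let go.
- open_key_top (a point): Centre of the top face of the round grey lid-release key, same size as the green one. Not to be pressed.
- open_key (a joint): Travel of the grey key, m: 0 up, 0.0035 fully down.
- tube_rack: Loose blue tube rack, 58 x 110 x 26 mm (37 mm with its tubes), standing lengthwise along the machine's right side. Origin: centre of its underside. Bystander.
- vial_a: Small glass vial with a black cap, 27 mm across, 56 mm high, loose. Origin: centre of its underside. Bystander.
- vial_b: Small glass vial with a light grey cap, 27 mm across, 56 mm high, loose. Origin: centre of its underside. Bystander.
- dropper: Small glass dropper bottle with a red bulb, 42 mm across, 119 mm high, loose. Origin: centre of its underside. Bystander.

How it is judged:
By the outcome, as a careful person would: the job done as asked, in the order asked, and still so for the second after the job is handed in, while the arm keeps its last pose, push and grip.
It also fails if it takes over 45 s, if anything falls off the work surface, if the arm or the gripper's body presses on something with over 40 N, if the wrist force passes 120 N, or if a joint passes its speed limit or range.

## Working session

There is one attempt and no reset: what is moved stays moved. The work goes in short steps, Python scripts to look and compute and a tool call to move; the robot and the scene stay as the last step left them, time stands still between calls to the robot, and variables do not carry over. Pictures are saved under pics/ and viewed, at most 10 in all, crops included, and the job is handed in when it is done.

Besides the shell and the picture viewer there is one more tool, called after "Request:" by a JSON object that holds its "fn" and its "kwargs". arm_command: Moves the arm, as the interface text tells. Its arguments: {"type":"object","properties":{"series":{"type":"array","items":{"type":"array"}},"fingers":{"type":"number"}},"required":["series"]}

```bash
mkdir -p pics; cat > h.py <<'E'
import numpy as np, cv2
from bench import arm, eyes, hand_in, finder
def ray(im,px):
    # returns camera centre, direction in world (fixed cams)
    K=im["K"];E=np.array(im["extrinsics"])
    d=np.linalg.inv(K)@[px[0],px[1],1]; d=np.array([d[0],-d[1],-d[2]])
    R=E[:3,:3];return -R.T@E[:3,3], R.T@d/np.linalg.norm(d)
def tri(rs):
    A=sum(np.eye(3)-np.outer(d,d) for c,d in rs);b=sum((np.eye(3)-np.outer(d,d))@c for c,d in rs)
    p=np.linalg.solve(A,b);return p,[np.linalg.norm(np.cross(p-c,d)) for c,d in rs]
def proj(im,p):
    E=np.array(im["extrinsics"]);q=E[:3,:3]@p+E[:3,3];q=im["K"]@[q[0],-q[1],-q[2]];return q[:2]/q[2]
E
python3 - <<'E'
from h import *
ims={}
for c in("scene","side"):
    ims[c]=eyes.get_image(c);cv2.imwrite(f"pics/{c}0.png",ims[c]["color"][:,:,::-1])
    print(c,ray(ims[c],(320,240)), [k for k in ims[c]])
for t in["centrifuge","lid_pad","lid_hinge","rocker_on","spin_key_top","open_key_top","tube_rack","vial_a","vial_b","dropper"]:
    R={}
    for c in ims:
        m=finder.mark_of(c,t); R[c]=m
        print(t,c,[(np.round(x["position"]).tolist(),round(x["conf"],2)) for x in m[:2]])
    if all(R.values()):
        p,e=tri([ray(ims[c],R[c][0]["position"]) for c in ims]);print("   ",p.round(4),np.round(e,4))
E
```

```text
scene (array([ 0.17693667, -0.62566598,  0.52297457]), array([ 0.37156346,  0.77829696, -0.50615653])) ['color', 'K', 'extrinsics']
side (array([0.39334038, 0.82118538, 0.7781821 ]), array([ 0.09592241, -0.74414259, -0.6610981 ])) ['color', 'K', 'extrinsics']
centrifuge scene [([330.0, 285.0], 0.92)]
centrifuge side [([311.0, 268.0], 0.78)]
    [ 0.5118  0.0216 -0.0018] [0.0018 0.0018]
lid_pad scene [([341.0, 191.0], 0.92)]
lid_pad side [([304.0, 182.0], 0.58), ([318.0, 336.0], 0.36)]
    [0.5217 0.0207 0.1897] [0.0004 0.0004]
lid_hinge scene [([381.0, 240.0], 0.72)]
lid_hinge side [([268.0, 214.0], 0.7), ([293.0, 320.0], 0.44)]
    [ 0.5928 -0.0071  0.0946] [0.0011 0.0011]
rocker_on scene []
rocker_on side []
spin_key_top scene [([291.0, 251.0], 0.5)]
spin_key_top side [([348.0, 246.0], 0.55)]
    [0.4431 0.0443 0.0781] [0.0026 0.0026]
open_key_top scene [([290.0, 266.0], 0.57)]
open_key_top side [([359.0, 229.0], 0.43)]
    [ 0.4259 -0.0009  0.0774] [0.0045 0.0045]
tube_rack scene [([337.0, 333.0], 0.75), ([342.0, 193.0], 0.68)]
tube_rack side [([349.0, 221.0], 0.71)]
    [ 0.4577 -0.1104  0.0053] [0.0012 0.0012]
vial_a scene [([283.0, 247.0], 0.43)]
vial_a side [([293.0, 321.0], 0.94), ([317.0, 336.0], 0.56)]
    [0.4987 0.1716 0.0105] [0.0263 0.0263]
vial_b scene [([283.0, 247.0], 0.43)]
vial_b side [([293.0, 321.0], 0.94), ([317.0, 336.0], 0.56)]
    [0.4987 0.1716 0.0105] [0.0263 0.0263]
dropper scene []
dropper side [([263.0, 315.0], 0.61)]
```

View pics/scene0.png

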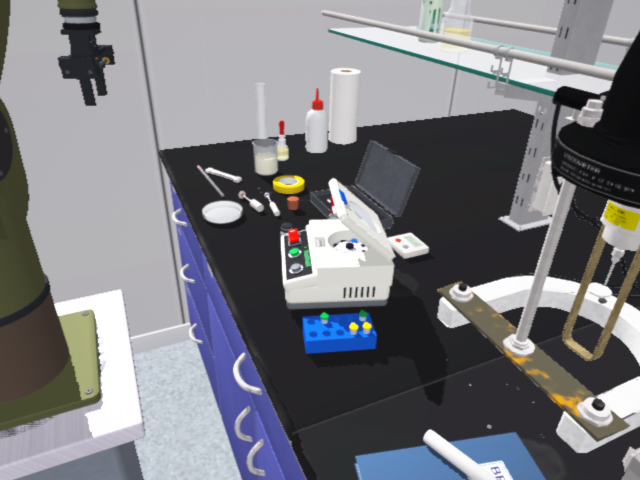

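View pics/side0.png

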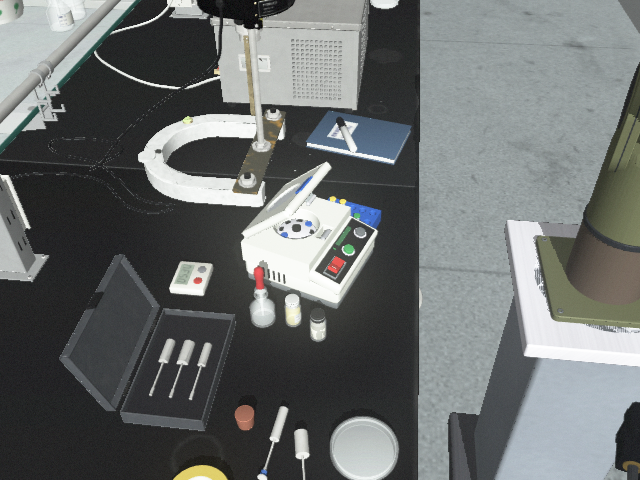

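The scene view shows the machine at about (335,265) with its lid half open, pad near (341,195). The side view shows the rocker at (337,265), green key at (348,249), grey key at (360,233) and the vials and dropper on its left side. I'll fit the pose, then go in for a wrist view.

```bash
python3 - <<'E'
from h import *
from scipy.optimize import least_squares
a,b=eyes.get_image("scene"),eyes.get_image("side")
obs=[("c",a,(330,285)),("c",b,(311,268)),("pad",a,(341,191)),("pad",b,(304,182)),("h",a,(381,240)),("h",b,(268,214)),("g",a,(292,253)),("g",b,(348,249)),("o",a,(295,268)),("o",b,(360,233)),("r",a,(293,237)),("r",b,(337,265))]
def pts(v):
    x,y,t,q,hx,kx,kz=v
    R=np.array([[np.cos(t),-np.sin(t),0],[np.sin(t),np.cos(t),0],[0,0,1]])
    L={"c":[0,0,0],"h":[hx,0,.097],"pad":[hx-.111*np.cos(q)+.018*np.sin(q),0,.097+.111*np.sin(q)+.018*np.cos(q)],"g":[kx,0,kz],"o":[kx,-.05,kz],"r":[kx,.05,kz]}
    return {k:R@p+[x,y,0] for k,p in L.items()}
f=lambda v:np.concatenate([proj(i,pts(v)[k])-p for k,i,p in obs])
s=least_squares(f,[.51,.02,-.35,.7,.08,-.066,.09],loss="soft_l1")
print(s.x.round(4),np.degrees(s.x[2:4]));print(f(s.x).reshape(-1,2).round(1).tolist())
for k,p in pts(s.x).items():print(k,p.round(4))
st=arm.get_state();print(np.round(st["orientation"],3),st["time_s"])
w=eyes.get_image("wrist");print(np.round(w["hand_eye"],3),w["K"])
E
```

```text
[ 0.5112  0.0216 -0.3328  0.7313  0.0835 -0.0702  0.0729] [-19.06988637  41.89940535]
[[0.7, -0.9], [1.2, -0.5], [1.5, 3.9], [-0.8, 1.1], [-2.1, -1.4], [0.7, -0.6], [1.4, -0.7], [0.5, -0.1], [-0.2, -0.2], [0.2, -1.4], [-0.9, 1.3], [-0.9, 2.4]]
c [0.5112 0.0216 0.    ]
h [ 0.5901 -0.0056  0.097 ]
pad [0.5234 0.0174 0.1845]
g [0.4448 0.0446 0.0729]
o [ 0.4285 -0.0027  0.0729]
r [0.4612 0.0918 0.0729]
[[-0.961  0.277  0.   ]
 [ 0.277  0.961  0.   ]
 [-0.     0.    -1.   ]] 1.2
[[ 0.001  0.954  0.3    0.078]
 [ 1.    -0.001  0.    -0.   ]
 [ 0.001  0.3   -0.954 -0.121]
 [ 0.     0.     0.     1.   ]] [[354.47982782   0.         314.38085155]
 [  0.         354.47982782 238.41348933]
 [  0.           0.           1.        ]]
```

Request:
{"fn": "arm_command", "kwargs": {"series": [[[-0.4, -0.4, -0.15], [0, 0, 0]], [[-0.88, -0.9, -0.15], [0, 0, 0]], [[-0.88, -0.9, -0.15], [0, 0, 0]]], "fingers": 1}}

```text
time_s: 1.62
eef_pos: [0.2361, 0.485, 0.2788]
orientation: [[-0.959, 0.283, 0.002], [0.283, 0.959, -0.004], [-0.003, -0.003, -1.0]]
wrist_force: [0.4, -0.1, 0.1]
finger_gap: 0.06
gripper_force: 0.0
```

Request:
{"fn": "arm_command", "kwargs": {"series": [[[-0.4, -0.4, -0.15], [0, 0, 0]], [[-0.88, -0.9, -0.15], [0, 0, 0]], [[-0.88, -0.9, -0.15], [0, 0, 0]]]}}

```text
time_s: 2.0
eef_pos: [0.2946, 0.3753, 0.2939]
orientation: [[-0.959, 0.283, 0.001], [0.283, 0.959, -0.002], [-0.002, -0.002, -1.0]]
wrist_force: [-1.0, 0.9, 0.6]
finger_gap: 0.0302
gripper_force: 0.0
```

Request:
{"fn": "arm_command", "kwargs": {"series": [[[-0.4, -0.4, -0.15], [0, 0, 0]], [[-0.88, -0.9, -0.15], [0, 0, 0]], [[-0.88, -0.9, -0.15], [0, 0, 0]]]}}

```text
time_s: 2.38
eef_pos: [0.3538, 0.2654, 0.3088]
orientation: [[-0.959, 0.283, 0.001], [0.283, 0.959, -0.001], [-0.001, -0.001, -1.0]]
wrist_force: [-0.1, -0.2, -0.4]
finger_gap: 0.0007
gripper_force: 0.0
```

Request:
{"fn": "arm_command", "kwargs": {"series": [[[-0.4, -0.4, -0.15], [0, 0, 0]], [[-0.88, -0.9, -0.15], [0, 0, 0]], [[-0.88, -0.9, -0.15], [0, 0, 0]]]}}

```text
time_s: 2.75
eef_pos: [0.4135, 0.1551, 0.3238]
orientation: [[-0.959, 0.283, 0.001], [0.283, 0.959, -0.0], [-0.001, 0.0, -1.0]]
wrist_force: [-0.6, 0.9, -0.2]
finger_gap: 0.0003
gripper_force: 0.0
```

Request:
{"fn": "arm_command", "kwargs": {"series": [[[-0.4, -0.4, -0.1], [0, 0, 0]], [[-0.88, -0.9, -0.1], [0, 0, 0]], [[-0.88, -0.9, -0.1], [0, 0, 0]], [[-0.88, -0.9, -0.1], [0, 0, 0]]]}}

```text
time_s: 3.25
eef_pos: [0.4713, 0.0486, 0.3335]
orientation: [[-0.961, 0.275, -0.0], [0.275, 0.961, 0.002], [0.001, 0.002, -1.0]]
wrist_force: [-0.3, 1.1, 0.1]
finger_gap: 0.0004
gripper_force: 0.0
```

```bash
cat >> h.py <<'E'
def wrist():
    s=arm.get_state();w=eyes.get_image("wrist");T=np.eye(4);T[:3,:3]=s["orientation"];T[:3,3]=s["eef_pos"]
    w["extrinsics"]=np.linalg.inv(T@np.array(w["hand_eye"]));return s,w
E
python3 - <<'E'
from h import *
s,w=wrist();cv2.imwrite("pics/w1.png",w["color"][:,:,::-1]);print(s["eef_pos"])
np.save("w1.npy",w["extrinsics"])
for t in["lid_pad","lid_hinge","rocker_on","spin_key_top","open_key_top","dropper","vial_a"]:
    print(t,[(np.round(x["position"],1).tolist(),round(x["conf"],2)) for x in finder.mark_of("wrist",t)[:2]])
for k,p in dict(g=[.4448,.0446,.0729],o=[.4285,-.0027,.0729],r=[.4612,.0918,.0729],pad=[.5234,.0174,.1845]).items():print(k,proj(w,np.array(p)).round(1))
E
```

```text
[0.47132324 0.04862599 0.33348694]
lid_pad [([296.1, 296.8], 0.56)]
lid_hinge []
rocker_on [([363.3, 186.0], 0.92), ([259.7, 177.9], 0.7)]
spin_key_top [([307.4, 179.6], 0.61)]
open_key_top [([257.7, 174.1], 0.71), ([405.0, 208.1], 0.5)]
dropper [([409.5, 246.0], 0.86)]
vial_a [([402.0, 205.6], 0.72)]
g [303.9 179.4]
o [257.2 176.9]
r [350.4 182. ]
pad [295.7 297.1]
```

View pics/w1.png

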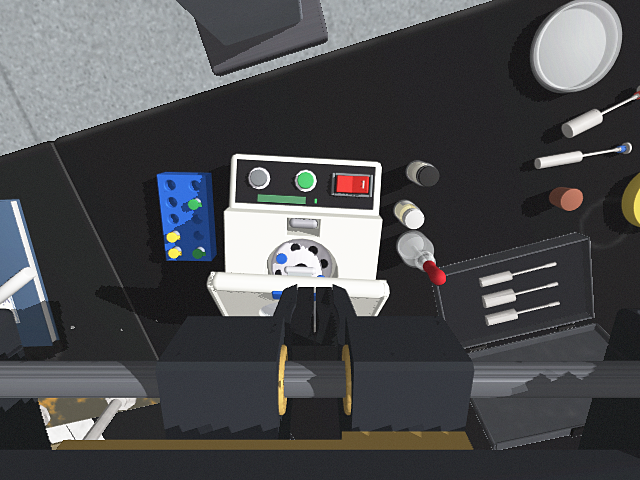

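The wrist view confirms the fit: grey key (258,177), green key (305,180), rocker (352,184) with the white mark at its right end, (363,184), and the pad partly hidden at (296,297). Next I move above the pad.

Request:
{"fn": "arm_command", "kwargs": {"series": [[[-0.35, -0.08, 0.4], [0, 0, 0.055]], [[-0.67, -0.16, 0.9], [0, 0, 0.055]], [[-0.67, -0.16, 0.98], [0, 0, 0.055]], [[-0.67, -0.16, 0.98], [0, 0, 0.055]]]}}

```text
time_s: 4.15
eef_pos: [0.5304, 0.013, 0.2357]
orientation: [[-0.944, 0.331, -0.002], [0.331, 0.944, 0.001], [0.002, 0.0, -1.0]]
wrist_force: [-0.8, 0.7, 1.2]
finger_gap: 0.0004
gripper_force: 0.0
```

```bash
python3 - <<'E'
from h import *
s=arm.get_state();print(s["eef_pos"],np.round(s["orientation"],3))
for c in("scene","side"):
    im=eyes.get_image(c)
    t=s["eef_pos"]+.025*np.array(s["orientation"])[:,2];p=proj(im,t);print(c,p)
    if c=="scene":u,v=int(p[0]),int(p[1]);cv2.imwrite("pics/s2.png",cv2.resize(im["color"][v-60:v+90,u-100:u+100,::-1],None,fx=4,fy=4)) ;print(u,v)
E
```

```text
[0.53042202 0.01302072 0.23567199] [[-0.944  0.331 -0.002]
 [ 0.331  0.944  0.001]
 [ 0.002  0.    -1.   ]]
scene [348.22290112 181.01541242]
348 181
side [298.87577826 167.95389039]
```

View pics/s2.png

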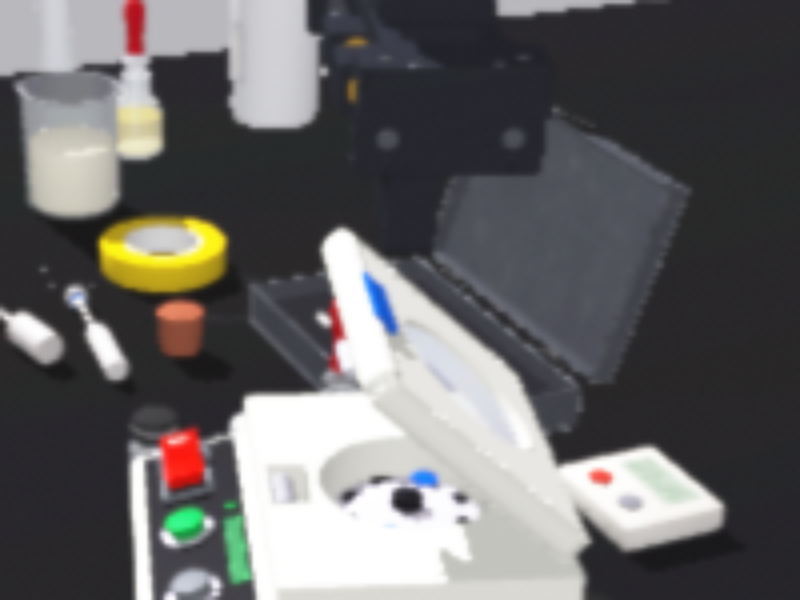

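The scene crop shows the fingertips right above the blue pad, crop (380,300). I'll follow the pad's arc down now.

Request:
{"fn": "arm_command", "kwargs": {"series": [[[0, 0, 0.15], [0, 0, 0]], [[0, 0, 0.25], [0, 0, 0]], [[0.04, 0, 0.32], [0, 0, 0]], [[0.1, 0, 0.38], [0, 0, 0]], [[0.18, 0, 0.46], [0, 0, 0]], [[0.24, 0, 0.53], [0, 0, 0]], [[0.3, 0, 0.61], [0, 0, 0]], [[0.35, 0, 0.69], [0, 0, 0]], [[0.4, 0, 0.77], [0, 0, 0]], [[0.43, 0, 0.83], [0, 0, 0]], [[0.43, 0, 0.83], [0, 0, 0]]]}}

```text
time_s: 5.62
eef_pos: [0.4901, 0.0267, 0.1522]
orientation: [[-0.943, 0.332, -0.001], [0.332, 0.943, -0.0], [0.001, -0.001, -1.0]]
wrist_force: [1.2, 0.3, -0.3]
finger_gap: 0.0006
gripper_force: 0.0
```

```bash
python3 - <<'E'
from h import *
im=eyes.get_image("scene");cv2.imwrite("pics/s3.png",cv2.resize(im["color"][150:300,250:450,::-1],None,fx=4,fy=4))
E
```

```text
(no output)
```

View pics/s3.png

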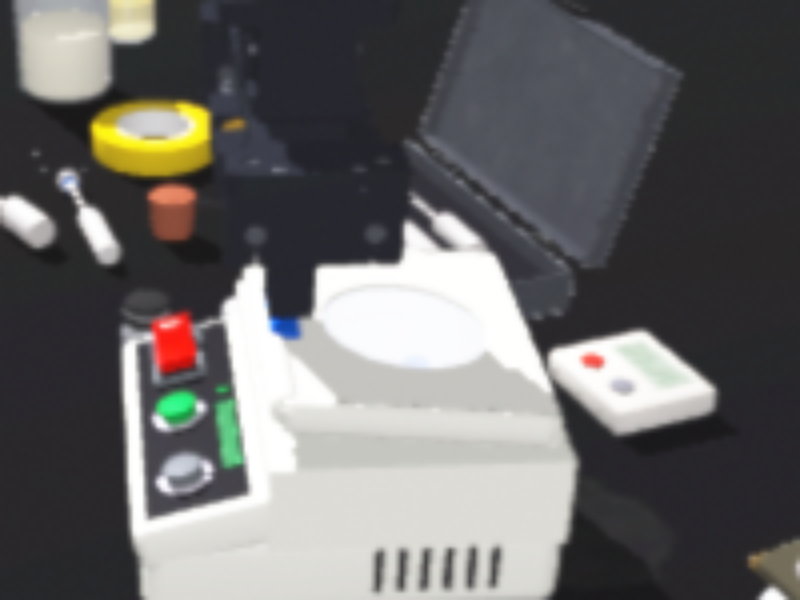

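The lid is nearly down, with the tips on the blue pad at crop (285,327). Now press it through the catch.

Request:
{"fn": "arm_command", "kwargs": {"series": [[[0.02, 0, 0.04], [0, 0, 0]], [[0.03, 0, 0.07], [0, 0, 0]], [[0.04, 0, 0.1], [0, 0, 0]], [[0.04, 0, 0.12], [0, 0, 0]], [[0.04, 0, 0.14], [0, 0, 0]], [[0.04, 0, 0.14], [0, 0, 0]]]}}

```text
time_s: 6.42
eef_pos: [0.4864, 0.0281, 0.14]
orientation: [[-0.943, 0.332, 0.0], [0.332, 0.943, -0.0], [-0.0, -0.0, -1.0]]
wrist_force: [-2.9, -0.4, 19.6]
finger_gap: 0.0003
gripper_force: 9.7
```

Request:
{"fn": "arm_command", "kwargs": {"series": [[[0, 0, -0.3], [0, 0, 0]], [[0, 0.25, -0.8], [0, 0, 0]], [[0.0, 0.5, -0.8], [0, 0, 0]], [[0.0, 0.5, -0.8], [0, 0, 0]], [[0.0, 0.5, -0.8], [0, 0, 0]]]}}

```text
time_s: 7.05
eef_pos: [0.5021, 0.0739, 0.2178]
orientation: [[-0.943, 0.332, -0.003], [0.332, 0.943, -0.001], [0.003, -0.002, -1.0]]
wrist_force: [0.1, -0.1, 0.2]
finger_gap: 0.0009
gripper_force: 0.0
```

```bash
python3 - <<'E'
from h import *
s,w=wrist();cv2.imwrite("pics/w4.png",w["color"][:,:,::-1]);print(s["eef_pos"],np.round(s["orientation"],3))
W1={"extrinsics":np.load("w1.npy"),"K":w["K"]};P1={"rocker_on":(363.3,186),"spin_key_top":(306.5,180),"open_key_top":(258,176)}
for t in["lid_pad","rocker_on","spin_key_top","open_key_top"]:
    m=finder.mark_of("wrist",t);print(t,[(np.round(x["position"],1).tolist(),round(x["conf"],2)) for x in m[:3]])
    if m and t in P1:print("  tri",*tri([ray(W1,P1[t]),ray(w,m[0]["position"])]))
E
```

```text
[0.50207536 0.0738776  0.21779419] [[-0.943  0.332 -0.003]
 [ 0.332  0.943 -0.001]
 [ 0.003 -0.002 -1.   ]]
lid_pad [([248.2, 249.0], 0.63)]
rocker_on [([339.7, 175.4], 0.97)]
  tri [0.46769247 0.10476284 0.07467466] [np.float64(0.0013681753141644066), np.float64(0.0013681753141644598)]
spin_key_top [([255.0, 175.1], 0.8)]
  tri [0.44528918 0.04748329 0.07956002] [np.float64(1.7600838644977076e-05), np.float64(1.760083864496809e-05)]
open_key_top [([186.9, 174.4], 0.58)]
  tri [ 0.4281734  -0.00189083  0.07168347] [np.float64(0.0002361438247674096), np.float64(0.0002361438247674206)]
```

View pics/w4.png

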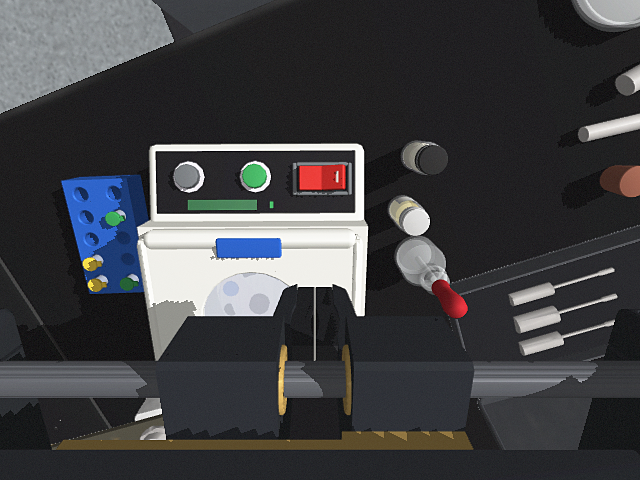

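The lid is shut, with the blue pad flat at (248,248). The rocker is at (321,179) with its white mark at (337,177), and the vials stand untouched. Next the tilted approach over the raised end of the rocker.

Request:
{"fn": "arm_command", "kwargs": {"series": [[[0.3, 0.15, 0], [0, -0.12, 0]], [[0.54, 0.26, 0.2], [0, -0.25, 0]], [[0.54, 0.26, 0.6], [0, -0.25, 0]], [[0.54, 0.26, 0.98], [0, -0.25, 0]], [[0.54, 0.26, 0.98], [0, -0.25, 0]]]}}

```text
time_s: 7.92
eef_pos: [0.4521, 0.098, 0.157]
orientation: [[-0.922, 0.341, 0.186], [0.316, 0.937, -0.151], [-0.225, -0.08, -0.971]]
wrist_force: [-0.1, 0.9, 0.1]
finger_gap: 0.0006
gripper_force: 0.0
```

```bash
python3 - <<'E'
from h import *
s=arm.get_state();z=np.array(s["orientation"])[:,2];print(s["eef_pos"],z,s["eef_pos"]+.025*z)
im=eyes.get_image("side");cv2.imwrite("pics/s5.png",cv2.resize(im["color"][190:310,240:400,::-1],None,fx=5,fy=5))
E
```

```text
[0.45210775 0.09797149 0.15699845] [ 0.1859473  -0.15054187 -0.97095867] [0.45675643 0.09420794 0.13272448]
```

View pics/s5.png

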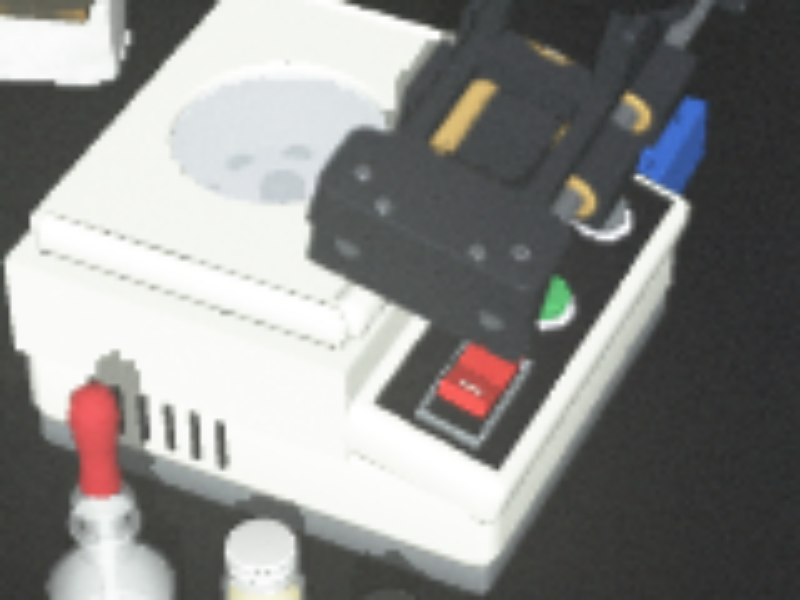

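```bash
cat >> h.py <<'E'
from scipy.spatial.transform import Rotation as Rn
def goal(p,yaw=-19.5,tilt=15):
    s=arm.get_state();R=np.array(s["orientation"]);c,n=np.cos(np.radians(yaw)),np.sin(np.radians(yaw))
    x=np.array([c,n,0]);y=np.array([-n,c,0]);a=np.radians(tilt)
    z=np.sin(a)*x-np.array([0,0,np.cos(a)]);G=np.stack([np.cross(y,z),y,z],1)
    tcp=np.array(p)-.025*z
    print("TCP goal",tcp.round(4),"shift",(R.T@(tcp-s["eef_pos"])/.1).round(3),"turn",(Rn.from_matrix(R.T@G).as_rotvec(degrees=True)/60).round(3))
E
python3 -c "
from h import *
goal([.4655,.1140,.0958])"
```

```text
TCP goal [0.4594 0.1162 0.1199] shift [0.067 0.232 0.334] turn [-0.078 -0.034  0.01 ]
```

Request:
{"fn": "arm_command", "kwargs": {"series": [[[0.07, 0.23, 0.1], [-0.08, -0.03, 0.01]], [[0.07, 0.23, 0.2], [-0.08, -0.03, 0.01]], [[0.07, 0.23, 0.33], [-0.08, -0.03, 0.01]], [[0.07, 0.23, 0.33], [-0.08, -0.03, 0.01]]]}}

```text
time_s: 8.48
eef_pos: [0.4594, 0.1159, 0.1213]
orientation: [[-0.912, 0.333, 0.24], [0.323, 0.943, -0.082], [-0.254, 0.003, -0.967]]
wrist_force: [0.6, -0.5, 0.0]
finger_gap: 0.0005
gripper_force: 0.0
```

```bash
python3 - <<'E'
from h import *
goal([.4655,.1140,.0958]);goal([.4704,.1123,.0765])
im=eyes.get_image("side");cv2.imwrite("pics/s6.png",cv2.resize(im["color"][210:310,280:400,::-1],None,fx=5,fy=5))
E
```

```text
TCP goal [0.4594 0.1162 0.1199] shift [0.005 0.002 0.012] turn [ 0.003 -0.005 -0.   ]
TCP goal [0.4643 0.1145 0.1006] shift [0.003 0.002 0.212] turn [ 0.003 -0.005 -0.   ]
```

View pics/s6.png

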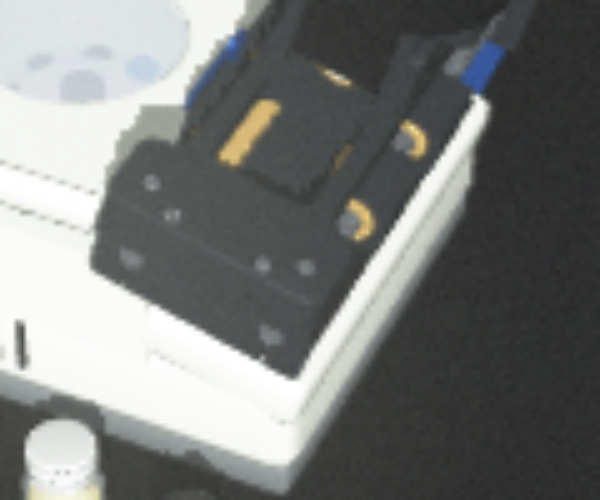

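The gripper hides the rocker here, so I press by force, in small steps.

Request:
{"fn": "arm_command", "kwargs": {"series": [[[0, 0, 0.08], [0, 0, 0]], [[0, 0, 0.14], [0, 0, 0]], [[0, 0, 0.17], [0, 0, 0]], [[0, 0, 0.19], [0, 0, 0]], [[0, 0, 0.19], [0, 0, 0]]]}}

```text
time_s: 9.15
eef_pos: [0.4643, 0.1155, 0.1053]
orientation: [[-0.911, 0.332, 0.245], [0.322, 0.943, -0.08], [-0.258, 0.006, -0.966]]
wrist_force: [-6.0, 0.2, 21.4]
finger_gap: 0.0003
gripper_force: 11.1
```

Request:
{"fn": "arm_command", "kwargs": {"series": [[[0, 0, 0.02], [0, 0, 0]], [[0, 0, 0.02], [0, 0, 0]]]}}

```text
time_s: 9.4
eef_pos: [0.4643, 0.1154, 0.1048]
orientation: [[-0.911, 0.331, 0.247], [0.321, 0.944, -0.08], [-0.259, 0.007, -0.966]]
wrist_force: [-10.8, 1.0, 41.0]
finger_gap: 0.0006
gripper_force: 21.3
```

Request:
{"fn": "arm_command", "kwargs": {"series": [[[0, 0, 0.02], [0, 0, 0]], [[0, 0, 0.02], [0, 0, 0]]]}}

```text
time_s: 9.65
eef_pos: [0.4644, 0.1154, 0.1044]
orientation: [[-0.911, 0.33, 0.248], [0.321, 0.944, -0.079], [-0.261, 0.007, -0.965]]
wrist_force: [-15.9, 1.7, 61.1]
finger_gap: 0.0003
gripper_force: 31.5
```

Solid contact: either the rocker has gone over or the tips are on the bezel. I'll lift and look.

Request:
{"fn": "arm_command", "kwargs": {"series": [[[0, 0, -0.2], [0, 0, 0]], [[0, 0, -0.5], [0, 0, 0]], [[-0.1, -0.4, -0.8], [0, 0, 0]], [[-0.2, -0.6, -0.8], [0, 0, 0]], [[-0.2, -0.6, -0.8], [0, 0, 0]]]}}

```text
time_s: 10.28
eef_pos: [0.4443, 0.0568, 0.1825]
orientation: [[-0.91, 0.336, 0.244], [0.326, 0.942, -0.082], [-0.257, 0.004, -0.966]]
wrist_force: [-0.5, 0.4, 0.1]
finger_gap: 0.0005
gripper_force: 0.0
```

```bash
python3 - <<'E'
from h import *
s,w=wrist();print(s["eef_pos"])
for t in["rocker_on","spin_key_top","open_key_top"]:
    m=finder.mark_of("wrist",t);print(t,[(np.round(x["position"],1).tolist(),round(x["conf"],2)) for x in m[:2]])
p=proj(w,np.array([.4633,.0927,.078]));print(p);u,v=int(p[0]),int(p[1])
a=w["color"][v-50:v+50,u-60:u+60,::-1]
im=eyes.get_image("side")["color"][225:305,300:396,::-1]
cv2.imwrite("pics/c7.png",np.vstack([cv2.resize(a,(360,300)),cv2.resize(im,(360,300))]))
E
```

```text
[0.44428985 0.05679638 0.18248115]
rocker_on [([398.7, 219.9], 0.9)]
spin_key_top [([304.0, 215.0], 0.84)]
open_key_top [([220.0, 215.3], 0.77)]
[375.9292125  218.37068032]
```

View pics/c7.png

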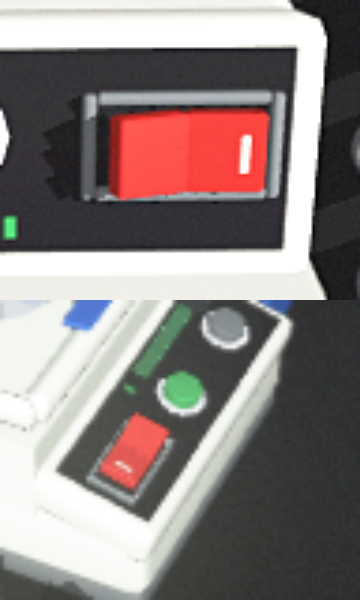

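The rocker has gone over: its white-marked end is flush in the bezel and the other end now stands raised, casting a shadow. The green key comes next.

```bash
python3 - <<'E'
from h import *
s,w=wrist();W1={"extrinsics":np.load("w1.npy"),"K":w["K"]}
p,e=tri([ray(W1,(306,180)),ray(w,(304,215))]);print(p,e)
c,d=ray(w,(304,215));q=c+d*(.080-c[2])/d[2];print(q)
n=np.array([-.244,.086,.966]);goal(q+.02*n)
E
```

```text
[0.44720697 0.04882544 0.0709622 ] [np.float64(0.0025520128429359938), np.float64(0.002552012842936028)]
[0.44358621 0.05307258 0.08      ]
TCP goal [0.4326 0.057  0.1235] shift [ 0.247 -0.065  0.535] turn [ 0.005 -0.004  0.001]
```

Request:
{"fn": "arm_command", "kwargs": {"series": [[[0.25, -0.1, 0.15], [0, 0, 0]], [[0.25, -0.1, 0.35], [0, 0, 0]], [[0.25, -0.1, 0.52], [0, 0, 0]], [[0.25, -0.1, 0.52], [0, 0, 0]]]}}

```text
time_s: 11.08
eef_pos: [0.4305, 0.0531, 0.1241]
orientation: [[-0.912, 0.333, 0.241], [0.323, 0.943, -0.08], [-0.254, 0.005, -0.967]]
wrist_force: [-0.5, 0.1, -0.1]
finger_gap: 0.0004
gripper_force: 0.0
```

Request:
{"fn": "arm_command", "kwargs": {"series": [[[0, 0, 0.06], [0, 0, 0]], [[0, 0, 0.12], [0, 0, 0]], [[0, 0, 0.12], [0, 0, 0]]]}}

```text
time_s: 11.45
eef_pos: [0.4339, 0.0519, 0.1135]
orientation: [[-0.911, 0.333, 0.243], [0.323, 0.943, -0.081], [-0.256, 0.005, -0.967]]
wrist_force: [0.4, 1.0, 0.5]
finger_gap: 0.0008
gripper_force: 0.0
```

Request:
{"fn": "arm_command", "kwargs": {"series": [[[0, 0, 0.02], [0, 0, 0]], [[0, 0, 0.02], [0, 0, 0]]]}}

```text
time_s: 11.7
eef_pos: [0.4343, 0.0517, 0.1118]
orientation: [[-0.911, 0.333, 0.243], [0.323, 0.943, -0.081], [-0.256, 0.005, -0.967]]
wrist_force: [0.1, 0.5, -0.4]
finger_gap: 0.0005
gripper_force: 0.0
```

Request:
{"fn": "arm_command", "kwargs": {"series": [[[0, 0, 0.02], [0, 0, 0]], [[0, 0, 0.02], [0, 0, 0]]]}}

```text
time_s: 11.95
eef_pos: [0.4348, 0.0515, 0.1097]
orientation: [[-0.911, 0.333, 0.243], [0.323, 0.943, -0.081], [-0.256, 0.005, -0.967]]
wrist_force: [-0.2, -0.1, 0.3]
finger_gap: 0.0005
gripper_force: 0.0
```

Request:
{"fn": "arm_command", "kwargs": {"series": [[[0, 0, 0.01], [0, 0, 0]], [[0, 0, 0.01], [0, 0, 0]]]}}

```text
time_s: 12.2
eef_pos: [0.435, 0.0514, 0.1088]
orientation: [[-0.911, 0.333, 0.243], [0.323, 0.943, -0.081], [-0.256, 0.005, -0.967]]
wrist_force: [-0.3, -0.4, 0.1]
finger_gap: 0.0003
gripper_force: 0.0
```

Request:
{"fn": "arm_command", "kwargs": {"series": [[[0, 0, 0.02], [0, 0, 0]], [[0, 0, 0.02], [0, 0, 0]]]}}

```text
time_s: 12.45
eef_pos: [0.4355, 0.0512, 0.1068]
orientation: [[-0.911, 0.333, 0.243], [0.323, 0.943, -0.081], [-0.256, 0.005, -0.967]]
wrist_force: [-0.2, -0.4, -0.7]
finger_gap: 0.0002
gripper_force: 0.0
```

Request:
{"fn": "arm_command", "kwargs": {"series": [[[0, 0, 0.02], [0, 0, 0]], [[0, 0, 0.02], [0, 0, 0]]]}}

```text
time_s: 12.7
eef_pos: [0.436, 0.051, 0.1048]
orientation: [[-0.911, 0.333, 0.243], [0.323, 0.943, -0.081], [-0.256, 0.005, -0.967]]
wrist_force: [0.0, 0.7, -0.3]
finger_gap: 0.0
gripper_force: 0.0
```

Request:
{"fn": "arm_command", "kwargs": {"series": [[[0, 0, 0.01], [0, 0, 0]], [[0, 0, 0.01], [0, 0, 0]]]}}

```text
time_s: 12.95
eef_pos: [0.4362, 0.051, 0.1039]
orientation: [[-0.911, 0.333, 0.243], [0.323, 0.943, -0.081], [-0.256, 0.005, -0.967]]
wrist_force: [0.4, -0.2, 0.2]
finger_gap: 0.0002
gripper_force: 0.0
```

Request:
{"fn": "arm_command", "kwargs": {"series": [[[0, 0, 0.02], [0, 0, 0]], [[0, 0, 0.02], [0, 0, 0]]]}}

```text
time_s: 13.2
eef_pos: [0.4367, 0.0508, 0.1019]
orientation: [[-0.911, 0.333, 0.243], [0.323, 0.943, -0.081], [-0.256, 0.005, -0.967]]
wrist_force: [0.8, 0.4, 0.6]
finger_gap: 0.0005
gripper_force: 0.0
```

Request:
{"fn": "arm_command", "kwargs": {"series": [[[0, 0, 0.02], [0, 0, 0]], [[0, 0, 0.02], [0, 0, 0]]]}}

```text
time_s: 13.45
eef_pos: [0.4372, 0.0507, 0.1001]
orientation: [[-0.911, 0.333, 0.243], [0.323, 0.943, -0.081], [-0.256, 0.005, -0.967]]
wrist_force: [-1.5, 0.2, 1.4]
finger_gap: 0.0003
gripper_force: 1.0
```

Contact with the key at tip z of about 0.077. Now press through its 3.5 mm of travel.

Request:
{"fn": "arm_command", "kwargs": {"series": [[[0, 0, 0.015], [0, 0, 0]], [[0, 0, 0.015], [0, 0, 0]]]}}

```text
time_s: 13.7
eef_pos: [0.4375, 0.0505, 0.0987]
orientation: [[-0.911, 0.333, 0.243], [0.323, 0.943, -0.081], [-0.256, 0.005, -0.967]]
wrist_force: [-0.2, 0.9, 2.2]
finger_gap: 0.0007
gripper_force: 1.5
```

Request:
{"fn": "arm_command", "kwargs": {"series": [[[0, 0, 0.015], [0, 0, 0]], [[0, 0, 0.015], [0, 0, 0]]]}}

```text
time_s: 13.95
eef_pos: [0.4377, 0.0505, 0.0979]
orientation: [[-0.911, 0.332, 0.244], [0.322, 0.943, -0.081], [-0.257, 0.005, -0.966]]
wrist_force: [-3.1, 0.6, 11.5]
finger_gap: 0.0004
gripper_force: 6.5
```

Request:
{"fn": "arm_command", "kwargs": {"series": [[[0, 0, 0.01], [0, 0, 0]], [[0, 0, 0.01], [0, 0, 0]]]}}

```text
time_s: 14.2
eef_pos: [0.4377, 0.0505, 0.0977]
orientation: [[-0.911, 0.331, 0.245], [0.322, 0.943, -0.081], [-0.258, 0.005, -0.966]]
wrist_force: [-4.5, 1.5, 23.1]
finger_gap: 0.0002
gripper_force: 11.6
```

```bash
python3 - <<'E'
from h import *
im=eyes.get_image("scene")["color"][170:350,220:440,::-1];cv2.imwrite("pics/f.png",cv2.resize(im,None,fx=3,fy=3))
s=arm.get_state();print(s["eef_pos"],s["wrist_force"])
E
```

```text
[0.43772525 0.05048608 0.0976709 ] [-5.22863632  0.35575459 22.94804947]
```

View pics/f.png

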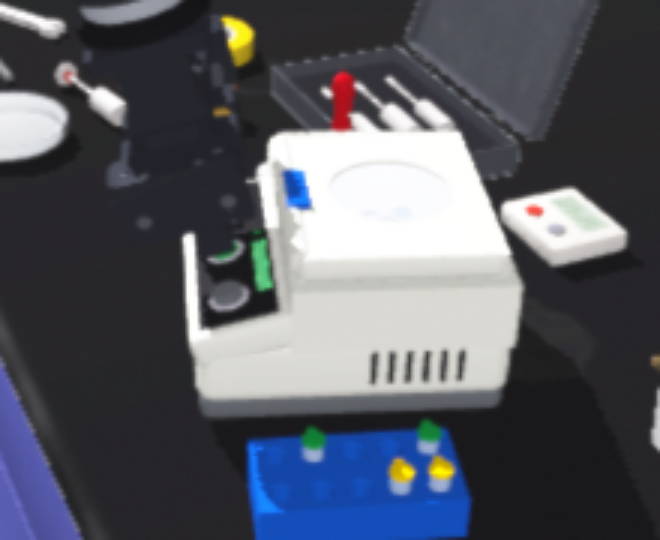

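The lid is shut, the tips hold the green key at crop (222,248), the grey key at (228,295) is clear of them, and the rack stands in place. I'll hand it in.

```bash
python3 -c "
from h import *
print(hand_in())"
```

```text
the job is handed in; nothing more can be done
None
```

I shut the lid, switched the rocker on and handed in with the green key held against its stop at about 23 N; the grey key stayed clear, and the force feel and pictures back this, though the gripper hid part of the pressed key and the hand-in returned no verdict.

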